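# Drop the V roller out of its trailer bracket

### The arm

A 7-joint arm with a two-finger parallel gripper is mounted at the origin on the work surface. World frame = base frame: x ahead of the robot, y to its left, z up, the work surface at z = 0. Lengths are in m, angles in rad, forces in N, time in s.
With the tool pointing down it reaches from about 0.425 to 0.925 m from the base axis. Payload 6.8 kg.
Tool frame: the origin (TCP) lies midway between the tips of the shut fingers; the grasp point (between the pads) lies 19 mm behind it; z points along the fingers, y is the line along which they close (so a half turn about z gives the same grasp; the last joint's range is limited). The gripper opens to 85 mm and grips with 20 to 120 N. Pads are 22 mm wide; open, the fingers measure 114 mm over their backs; the gripper's body (76 mm by 85 mm) begins 54 mm behind the grasp point. The pads swing forward as they close: fully open they stand 13 mm farther back than shut.
Start: joints at [1.212, 0.477, 0.022, 1.555, -0.011, 1.109, -0.083], TCP at [0.168, -0.654, 0.231] pointing down, gripper open.
Joint ranges: [-2.96, 2.96], [-0.34, 2.1], [-1.41, 1.46], [0.24, 2.44], [-1.37, 4.51], [0.17, 1.92], [-2.96, 2.96]. Speed limits (rad/s): [2.39, 2.39, 3.14, 3.14, 3.14, 3.14, 3.14].

### API

Orientations are given as a rotation vector (axis times angle).
In Python, from bench import r gives the robot as it stands. The module is installed in compiled form; this text tells all that it offers.
- The arm moves only by the tool apply_moves, never from a script. Its argument "rows" is a list of rows, each a list of 6 numbers: the shift along the tool's x, y, z scaled (see below), then the turn, a rotation vector about the tool's x, y, z scaled (see below). A call has 1 to 5 rows; each row is the pose to reach, as a shift and turn from the pose commanded when the call began, along the tool's axes at that moment; what a row does not reach only later rows make up. The controller multiplies each number of a shift by 0.25 m and each number of a turn by 90 degrees. A row lasts 1/8 s, in which the tool goes at most 62.5 mm and 10.7 degrees, less where a joint would pass 70% of its speed; a pose out of reach is approached as far as the arm can. A call with a number of a shift or a turn outside -1 to 1 is refused whole. A call with a gripper value outside its range is refused whole. "claw" is the opening, from 0 (shut) to 1 (fully open), set as the call begins (left out, the last holds). The fingers move at their own pace and stop on an object; "newtons" is the grip in N (left out, the last holds). Time passes only in rows, so rows that repeat a pose let the fingers close. It gives the time, the measured TCP pose, the force, the opening and the grip force at its end, in the units of the state.
- r.get_obs(): the state, without advancing time (a new reading comes with each control period).
- r.grab_frame(name): name is "scene" or "top" or "wrist"; returns a dict with "pixels" (420x560x3 uint8, red, green, blue), "intrinsics" (3x3 intrinsics, pixels), "dist" ([k1, k2, p1, p2, k3] as OpenCV has them; the pictures are not rectified), "eye" and "attitude" of the camera in the world. Camera axes: x right, y up, looking along -z (the intrinsics and any distortion apply to the point x, -y, -z); pixel columns grow to the right and rows downward; lengths in m; the calibration is good to about 2 mm. A picture is of the moment at which its call begins. There is no depth.
- r.hand_in(): hands the job in; it is judged then, once.
Trained networks look in a picture, given as the dict that the camera call returned (one of the last four; its "shot" number tells which), for a name from the list of things; names that differ only in an ending like _2 or _b are one class to them, and where a whole thing is asked for, a point or a joint stands for the part that bears it (a point fixed in the world has none). Each returns a list of dicts, best first, with "conf" (0 to 1); they miss things now and then, are a little off and sometimes report something else, mostly with a low value. They report only what shows in the picture. A call takes as long as a camera call. They do not tell look-alikes from the thing itself.
- r.search_frame(picture, thing): "rect" ([left, top, width, height] in pixels, round what is visible of it).
- r.outline_of(picture, thing): "pixels" (420x560 bool, what is visible of it) and "rect" ([left, top, width, height] in pixels, round what is visible of it).
- r.landmark_of(picture, thing): "point" ([column, row] in pixels: a listed point, or the origin of a listed thing).
The state is a dict: "clock": time; "joints": joint angles; "qvel": joint speeds; "tau": joint torques, N m; "tcp_pos": TCP position; "orientation": TCP orientation; "contact_force": force on the tool from outside, world axes, zero at the start; "moment": the same for the moment, N m; "grip_width": finger opening in m; "gripper_force": force on a finger pad.
Only numpy, scipy, OpenCV 4.12 (cv2) and the standard library are available. Lean on these libraries where they do the work, as an engineer would, in place of code of your own. Each camera call takes 0.05 s, during which the arm holds its last target. There are 200 camera calls.

### The job

Take the V-shaped (waisted) roller out of its bracket on the trailer cross-member: flip that bracket's cam lever fully up and back, ease the axle forward and lower it out of the open slots, and lay the roller gently down flat on the floor of the steel tray, beside the grease jar. Leave the straight roller seated with its lever shut, and do not shift the bottles, jar, case, carton or wrench.

Things in the scene. Friction and masses are not known exactly. Their poses are not given: they have to be found in the camera images.
- v_roller: the black rubber V roller (waisted keel roller) with its steel axle, one solid piece of about 0.36 kg. Origin at its middle on the axis, own y along the axle. Rubber 80 mm long: two end rims of radius 34 mm and a narrow cylindrical waist of radius 22 mm between y = -15 and +15. Axle radius 6 mm, 128 mm long in all, with collars of radius 8 on its last 4 mm. It sits in one of the two brackets, either one
- plain_roller: the other black rubber roller: a straight cylinder of radius 27 mm, 80 mm long, same axle; same axes. It sits in the other bracket and stays there
- beam: length of galvanised trailer cross-member, 60 x 560 x 60 mm, lying on the bench, fixed. Origin under its middle, y along it
- bracket_a: galvanised bracket, lever on its +y side. Origin: foot of its 50 mm square, 130 mm tall post, on the beam 60 mm above the table; x from bracket to post, y along the beam. Two upright cheek plates 5 mm thick, inner faces at y = -44 and 44, x = -149 to -25, z = 86 to 128 mm, joined only at the post (x over -30), so the roller between is open from above, below and in front
- bracket_b: bracket with its lever on the -y side; frame, slots and sizes as bracket_a. The two stand 250 to 280 mm apart on the beam, either way round
- seat_a (a point): middle of the seated axle in bracket_a (bracket frame -100, 0, 100 mm), bracket's axes. Both cheeks have the same hooked slot: the axle rests at its closed rear end on a ledge that rises 3 mm forward, and stays there by its weight with the cam open. The slot runs forward (roof 15 mm above the seat), then turns down into an open mouth. The axle comes out lifted 5 to 7 mm, drawn 28 mm forward (-x), lowered
- seat_b (a point): the same in bracket_b
- mouth_a (a point): middle of the open lower ends of bracket_a's slots, level with the cheeks' lower edge (bracket frame -128, 0, 86 mm), bracket's axes. The mouth is 20 mm wide along x for the 12 mm axle (collars 16 mm, outside the cheeks). Below this, with its centre 9 mm or more under this point, the axle can go forward under the cheeks
- mouth_b (a point): the same in bracket_b
- cam_a (a joint): cam lever outside the +y cheek of bracket_a, hinged about the bracket's y. Rad: 0 = shut, pointing forward (-x) and 10 deg down, its round steel cam hanging in front of the axle; grows as the lever swings up and back over to its stop, 2.6, leaning back past upright. From 1.6 on the cam clears the axle's path. Stiff: about 9 N at the grip all the way; stays where left. Starts between 0 and 0.2
- cam_b (a joint): cam lever outside the -y cheek of bracket_b, hinged about the bracket's y. Rad: 0 = shut, pointing forward (-x) and 10 deg down, its round steel cam hanging in front of the axle; grows as the lever swings up and back over to its stop, 2.6, leaning back past upright. From 1.6 on the cam clears the axle's path. Stiff: about 9 N at the grip all the way; stays where left. Starts between 0 and 0.2
- pivot_a (a point): point on the hinge axis of cam_a, in the lever's mid plane (bracket frame: -122, +65, 122 mm), with the bracket's axes
- pivot_b (a point): the same for cam_b (bracket frame: -122, -65, 122 mm)
- lever_a (a point): middle of the black grip of lever cam_a, 80 mm from the hinge axis. The grip is a bar 50 mm long (52 to 102 mm from the axis), 12 mm wide along y, 15 mm high; turns with the lever
- lever_b (a point): the same on lever cam_b
- tray: open steel tray, 180 x 260 mm outside, 40 mm high, walls and floor 4 mm, fixed. Origin under its middle, y along its length. It stands on the left or on the right of the bench. The grease jar stands in it near its +y end, the rest is empty
- grease_jar: grease jar, radius 26, 66 mm high, standing in the tray; origin under it
- parts_case: flat grey parts case with a clear lid, 170 x 240 x 44 mm, on the side opposite the tray; origin under it, y along its length
- tall_bottle: black bottle, radius 29, 190 mm high, standing between the two brackets in front of the beam; origin under it
- short_bottle: amber bottle, radius 26, 110 mm high, standing in the middle of the bench in front of the brackets; origin under it
- lamp_carton: carton 50 x 75 x 45 mm standing on the beam between the two posts; origin under it
- wrench: wrench about 180 mm long lying on the parts case
Things that resemble listed ones, but are neither listed nor needed, are in the scene too. What is shaped like the short_bottle but purple or red is not meant.

How it is judged:
By the outcome, as a careful person would: the job done as asked, in the order asked, and still so for the second after the job is handed in, with the robot touching nothing.
It also fails if it takes over 61 s, if anything falls off the work surface, if the arm or the gripper's body presses on something with over 40 N, if the wrist force passes 120 N, or if a joint passes its speed limit or range.

## Working session

There is one attempt and no reset: what is moved stays moved. The work goes in short steps, Python scripts to look and compute and a tool call to move; the robot and the scene stay as the last step left them, time stands still between calls to the robot, and variables do not carry over. Pictures are saved under pics/ and viewed, at most 10 in all, crops included, and the job is handed in when it is done.

Besides the shell and the picture viewer there is one more tool, called after ">>>" as name(argument=value, ...) on one line, values as JSON. apply_moves: Moves the arm, as the interface text tells. Its arguments: {"type":"object","properties":{"rows":{"type":"array","items":{"type":"array","items":{"type":"number"}}},"claw":{"type":"number"},"newtons":{"type":"number"}},"required":["rows"]}

```bash
mkdir -p pics; cat > h.py <<'E'
import numpy as np, cv2
from scipy.spatial.transform import Rotation as R
from bench import r
def att(p):
    a=np.array(p["attitude"],float)
    return a if a.shape==(3,3) else (R.from_rotvec(a).as_matrix() if a.size==3 else R.from_quat(a).as_matrix())
def ray(p,uv):
    q=cv2.undistortPoints(np.array([[uv]],float),np.array(p["intrinsics"]),np.array(p["dist"]))[0,0]
    d=att(p)@np.array([q[0],-q[1],-1]); return np.array(p["eye"]),d/np.linalg.norm(d)
def atz(p,uv,z):
    e,d=ray(p,uv); return e+d*(z-e[2])/d[2]
def tri(rs):
    A=sum(np.eye(3)-np.outer(d,d) for e,d in rs); b=sum((np.eye(3)-np.outer(d,d))@e for e,d in rs)
    x=np.linalg.solve(A,b); return x,[np.linalg.norm(np.cross(x-e,d)) for e,d in rs]
def proj(p,X):
    c=att(p).T@(np.array(X)-np.array(p["eye"])); c=np.array([c[0],-c[1],-c[2]])
    return cv2.projectPoints(c[None],np.zeros(3),np.zeros(3),np.array(p["intrinsics"]),np.array(p["dist"]))[0].ravel()
def save(p,n): cv2.imwrite("pics/"+n,cv2.cvtColor(p["pixels"],cv2.COLOR_RGB2BGR))
E
cat > a.py <<'E'
from h import *
P={n:r.grab_frame(n) for n in("scene","top")}
for n,p in P.items():
    save(p,n+"0.png"); print(n,p["attitude"],p["eye"],np.array(p["intrinsics"]).tolist(),p["dist"])
print(r.get_obs())
for t in "v_roller plain_roller seat_a seat_b mouth_a mouth_b pivot_a pivot_b lever_a lever_b bracket_a bracket_b tray grease_jar parts_case tall_bottle short_bottle lamp_carton wrench beam".split():
    for n,p in P.items():
        L=r.landmark_of(p,t)
        print(t,n,[(np.round(l["point"],1).tolist(),round(l["conf"],2)) for l in L[:3]])
E
python3 a.py
```

```text
scene [0.50214555 1.04802024 2.08928849] [1.23030094 0.59677074 0.77856982] [[394.2854847778756, 0.0, 287.8122912787556], [0.0, 394.2854847778756, 217.8072935725608], [0.0, 0.0, 1.0]] [-0.10042627  0.          0.          0.          0.        ]
top [ 0.12773828 -0.15923143 -1.57441399] [0.28653791 0.03941447 1.53999601] [[521.7100786815905, 0.0, 281.6774543226289], [0.0, 521.7100786815905, 208.36708781304912], [0.0, 0.0, 1.0]] [0.04080349 0.         0.         0.         0.        ]
{'clock': 0.1, 'joints': array([ 1.21193243,  0.47773842,  0.02232529,  1.55632388, -0.0114947 ,
        1.10930861, -0.08308992]), 'qvel': array([ 0.00158357, -0.00295521,  0.00050192, -0.00119292, -0.00154679,
        0.00108416,  0.00101896]), 'tau': array([ 5.56302024e-03, -5.97760141e+01,  1.61398083e+00, -2.81952435e+01,
        1.28103080e-02,  5.01927134e-03,  1.67285475e-05]), 'tcp_pos': array([ 0.16736634, -0.65338049,  0.23042066]), 'orientation': array([-3.11531570e+00, -3.92740420e-01,  5.05730146e-04]), 'contact_force': array([ 0.01175689, -0.66513801, -0.02539163]), 'moment': array([-0.000
[... 1840 characters left out ...]
 top [([140.5, 246.6], 0.74)]
parts_case scene [([254.2, 253.0], 0.56)]
parts_case top [([387.2, 266.3], 0.79)]
tall_bottle scene [([282.6, 256.0], 0.96), ([258.1, 271.9], 0.21)]
tall_bottle top [([280.5, 204.2], 0.69), ([327.2, 180.1], 0.31)]
short_bottle scene [([355.7, 234.7], 0.89), ([306.2, 213.3], 0.71), ([322.5, 232.9], 0.68)]
short_bottle top [([238.1, 280.6], 0.75), ([303.6, 280.3], 0.71), ([280.2, 204.6], 0.6)]
lamp_carton scene [([252.8, 254.5], 0.94)]
lamp_carton top [([283.9, 173.4], 0.85), ([226.1, 193.8], 0.16)]
wrench scene [([253.8, 179.5], 0.43)]
wrench top [([393.6, 275.9], 0.59)]
beam scene [([258.7, 273.8], 0.88), ([255.3, 252.0], 0.56)]
beam top [([275.8, 176.5], 0.91)]
```

View pics/scene0.png

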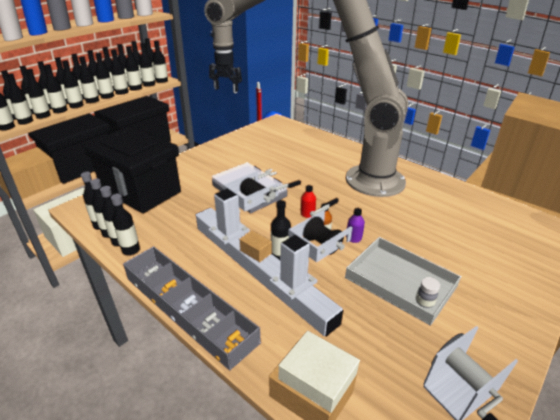

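View pics/top0.png

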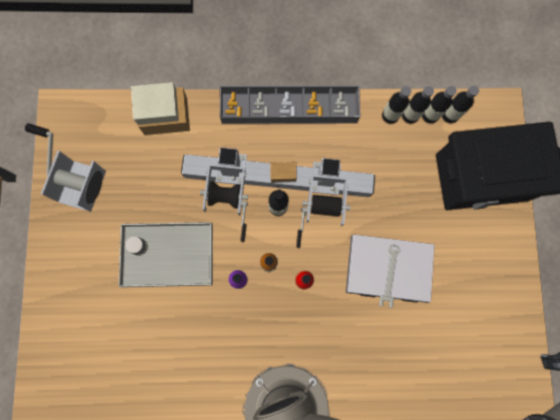

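The scene shows three bracket-like things: 
- Left bracket at top px (225,190): holds the waisted roller, with its lever on the right (−y), so it is bracket_b.
- Right bracket at (328,200): holds the straight roller, with its lever on +y, so it is bracket_a.
- A loose look-alike at (75,180), off the beam.

The amber bottle is at (269,262), purple at (238,280) and red at (304,280). The tray is on the left with the jar at (135,245).

Next I fit both brackets and make one enlarged crop to confirm.

```bash
cat > b.py <<'E'
from h import *
from scipy.optimize import least_squares
import json
P={n:r.grab_frame(n) for n in("scene","top")}
def W(b,X):
    c,s=np.cos(b[2]),np.sin(b[2]); X=np.array(X)/1000
    return np.array([b[0]+c*X[0]-s*X[1],b[1]+s*X[0]+c*X[1],0.06+X[2]])
def grip(q,sy): 
    a=q-np.radians(10); return [-122-80*np.cos(a),sy*65,122+80*np.sin(a)]
obs={'b':(-1,dict(top=dict(o=(229.2,168.8),s=(222.9,194.6),p=(248.5,203.9),l=(244.2,236.8)),
 scene=dict(o=(292.9,281.9),s=(322.5,235.2),p=(314.5,212.2),l=(335.5,203.7),m=(329.9,233.7)))),
 'a':(1,dict(top=dict(o=(325.7,180.7),s=(329,205),p=(302,208.3),l=(300.8,239)),
 scene=dict(o=(229.7,231.1),s=(251.7,188.8),p=(275.2,185.6),m=(257.3,191.7))))}
G=dict(o=[0,0,0],s=[-100,0,100],m=[-128,0,86])
out={}
for k,(sy,O) in obs.items():
    def pt(b,n): return W(b,G[n] if n in G else ([-122,sy*65,122] if n=='p' else grip(b[3],sy)))
    def f(b): return np.concatenate([proj(P[c],pt(b,n))-uv for c in O for n,uv in O[c].items()]+[[(b[3]-.1)*20]])
    x0=atz(P['top'],O['top']['o'],.06); s=least_squares(f,[x0[0],x0[1],0,.1],loss='soft_l1',f_scale=2)
    print(k,np.round(s.x,4),np.round(f(s.x),1).tolist()); out[k]=s.x.tolist()
    for n in 'spl': print(n,np.round(pt(s.x,n),4))
for n,uv,z in [('tray',(168.1,255.5),0),('jar',(135,245),.066),('tall',(280.5,204.2),0),('amber',(269,262),.11),('purple',(238,280),.11),('red',(304.5,280),.11),('beam',(275.8,176.5),0)]:
    print(n,np.round(atz(P['top'],uv,z),4))
o=r.outline_of(P['top'],'tray')
if o:
    m=o[0]['pixels'].astype(np.uint8); q=cv2.boxPoints(cv2.minAreaRect(cv2.findNonZero(m)))
    print('tray corners',[np.round(atz(P['top'],c,.04)[:2],3).tolist() for c in q])
json.dump(out,open('br.json','w'))
T=[]
for n,(x,y,w,h) in dict(top=(170,140,200,150),scene=(200,160,200,150)).items():
    im=cv2.cvtColor(P[n]["pixels"],cv2.COLOR_RGB2BGR)
    im=cv2.resize(im[y:y+h,x:x+w],None,fx=4,fy=4,interpolation=cv2.INTER_CUBIC)
    for k,(sy,O) in obs.items():
        for X in [G['s'],G['m'],[-122,sy*65,122],grip(out[k][3],sy),[-149,44,128],[-149,-44,128],[0,0,130]]:
            u=(proj(P[n],W(out[k],X))-[x,y]+.5)*4; cv2.circle(im,(int(u[0]),int(u[1])),4,(0,255,0) if k=='b' else (0,0,255),1)
    T.append(cv2.resize(im,(400,300)) if 0 else im[:, :])
cv2.imwrite('pics/c1.png',cv2.resize(np.vstack(T),(400*1,600)) if 0 else T[0]); cv2.imwrite('pics/c2.png',T[1])
E
python3 b.py
```

```text
b [ 0.6769  0.1539 -0.1229  0.0968] [2.2, 0.4, 0.9, 0.9, -2.2, 0.7, -1.5, -2.2, 0.5, -0.4, 1.2, -0.7, -2.3, 0.5, -2.8, -0.1, 0.9, 0.6, -0.1]
s [0.5776 0.1661 0.16  ]
p [0.5478 0.1043 0.182 ]
l [0.4687 0.1141 0.1758]
a [ 0.6489 -0.1221 -0.0868  0.1015] [0.3, -2.7, -1.5, 0.1, 1.4, 1.5, 0.4, 0.9, -1.7, 0.0, 1.2, 1.2, -1.8, 4.0, 3.0, -1.1, 0.0]
s [ 0.5493 -0.1134  0.16  ]
p [ 0.533  -0.0467  0.182 ]
l [ 0.4535 -0.0398  0.1762]
tray [0.4323 0.3418 0.    ]
jar [0.4565 0.422  0.066 ]
tall [0.5835 0.0104 0.    ]
amber [0.4016 0.0455 0.11  ]
purple [0.3537 0.1298 0.11  ]
red [ 0.3519 -0.0507  0.11  ]
beam [0.6692 0.0239 0.    ]
tray corners [[0.527, 0.48], [0.524, 0.208], [0.341, 0.205], [0.344, 0.471]]
```

View pics/c1.png

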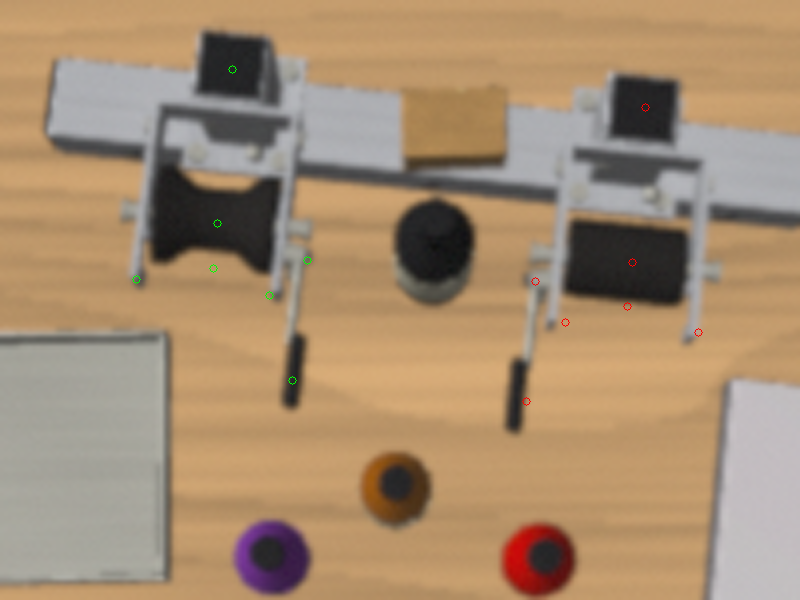

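View pics/c2.png

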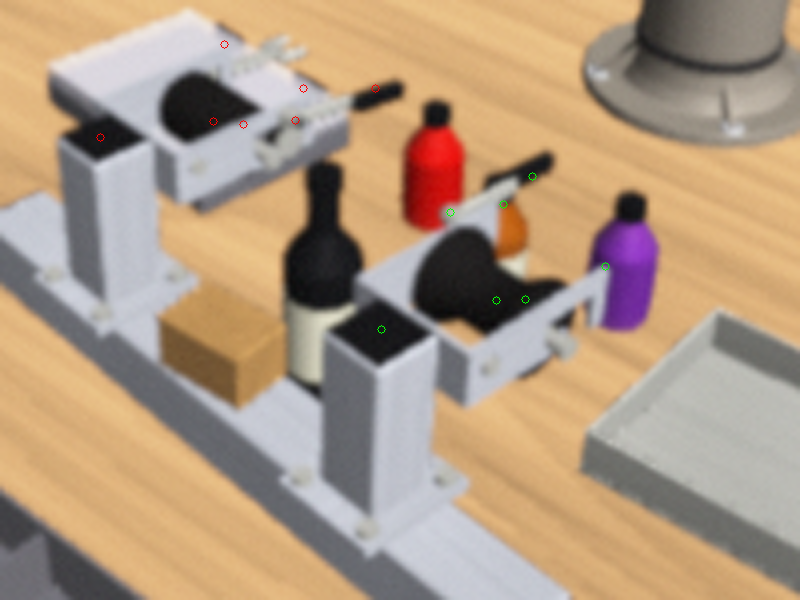

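Confirmed: green bracket (lever on −y) holds the waisted roller. I refit using points clicked from the crop, then plan the first moves.

```bash
cat >> h.py <<'E'
def W(b,X):
    c,s=np.cos(b[2]),np.sin(b[2]); X=np.array(X)/1000
    return np.array([b[0]+c*X[0]-s*X[1],b[1]+s*X[0]+c*X[1],0.06+X[2]])
def grip(q,sy=-1):
    a=q-np.radians(10); return [-122-80*np.cos(a),sy*65,122+80*np.sin(a)]
def down(h):  # tool pointing down, tool x heading h
    return R.from_matrix(np.array([[np.cos(h),np.sin(h),0],[np.sin(h),-np.cos(h),0],[0,0,-1]]).T.T)
def plan(targets,pose=None):  # list of (pos,Rotation): rows relative to the pose now
    if pose is None:
        o=r.get_obs(); pose=(np.array(o["tcp_pos"]),R.from_rotvec(o["orientation"]))
    p0,R0=pose
    for p,Q in targets:
        d=R0.inv().apply(np.array(p)-p0)/.25; w=(R0.inv()*Q).as_rotvec()/(np.pi/2)
        print(np.round(np.r_[d,w],3).tolist())
E
cat > b2.py <<'E'
from h import *
from scipy.optimize import least_squares
import json
P={n:r.grab_frame(n) for n in("scene","top")}
T=lambda x,y:(170+x/4-.4,140+y/4-.4); S=lambda x,y:(200+x/4-.4,160+y/4-.4)
L=[('top',T(236,62),[0,0,130]),('top',T(137,283),[-149,46.5,128]),('top',T(276,296),[-149,-46.5,128]),
('top',T(123,211),[-100,64,100]),('top',T(309,228),[-100,-64,100]),('top',T(293,370),None),
('scene',S(381,330),[0,0,130]),('scene',S(607,266),[-149,46.5,128]),('scene',S(562,343),[-100,64,100]),('scene',S(520,172),None),('scene',S(370,573),[0,0,0]) ]
L=L[:-1]
def f(b): return np.concatenate([proj(P[c],W(b,X if X else grip(b[3])))-uv-(b[4:6] if c=='top' else b[6:8]) for c,uv,X in L]+[[(b[3]-.1)*10],np.array(b[4:])*.7])
s=least_squares(f,[.677,.154,-.11,.1,0,0,0,0],loss='soft_l1'); b=s.x
print(np.round(b,4)); print(np.round(f(b)[:20].reshape(-1,2),1).tolist())
json.dump(b.tolist(),open('b.json','w'))
g=W(b,grip(b[3])); print('seat',W(b,[-100,0,100]),'grip',g,'pivot',W(b,[-122,-65,122]))
plan([([.45,-.40,.36],down(b[2])),([.45,-.15,.36],down(b[2])),([g[0]-.02,g[1],.34],down(b[2]))])
E
python3 b2.py
```

```text
[ 0.6787  0.1541 -0.1005  0.1104  0.4705  0.2172  0.3723  0.4322]
[[-1.4, 0.8], [-0.5, -1.4], [0.1, -1.4], [0.0, 0.1], [0.9, 0.2], [1.0, 1.2], [-0.7, -0.1], [-1.1, -0.4], [1.6, 1.0], [0.8, 0.0]]
seat [0.57922745 0.1641293  0.16      ] grip [0.4713839  0.10967521 0.17687318] pivot [0.55081656 0.10166474 0.182     ]
[1.347, -0.703, -0.515, 0.0, -0.0, 0.224]
[1.595, -1.672, -0.515, 0.0, -0.0, 0.224]
[1.858, -2.677, -0.435, 0.0, -0.0, 0.224]
```

>>> apply_moves(rows=[[0.9,-0.5,-0.5,0,0,0.224],[0.9,-0.5,-0.5,0,0,0.224],[0.9,-0.5,-0.5,0,0,0.224],[0.9,-0.5,-0.5,0,0,0.224],[0.9,-0.5,-0.5,0,0,0.224]], claw=0.4)

```text
clock: 2.98
tcp_pos: [0.3575, -0.4746, 0.3583]
orientation: [3.137, -0.152, 0.004]
contact_force: [-0.1, -0.4, -0.3]
grip_width: 0.0342
gripper_force: 0.0
```

```bash
python3 -c "
from h import *
plan([([.45,-.15,.36],down(-.1)),([.45,.11,.34],down(-.1))])"
```

```text
[0.242, -1.328, -0.007, 0.001, -0.002, 0.002]
[0.141, -2.363, 0.071, 0.001, -0.002, 0.002]
```

>>> apply_moves(rows=[[0.2,-1.0,0,0,0,0],[0.2,-1.0,0,0,0,0],[0.2,-1.0,0,0,0,0],[0.2,-1.0,0,0,0,0],[0.2,-1.0,0,0,0,0]])

```text
clock: 3.6
tcp_pos: [0.4311, -0.2283, 0.3568]
orientation: [-3.137, 0.145, -0.002]
contact_force: [0.4, 0.3, 0.4]
grip_width: 0.0339
gripper_force: 0.0
```

>>> apply_moves(rows=[[0,-1.0,0,0,0,0],[0,-1.0,0,0,0,0],[0,-1.0,0,0,0,0],[0,-1.0,0,0,0,0],[0,-1.0,0,0,0,0]])

```text
clock: 4.22
tcp_pos: [0.4549, 0.0198, 0.3568]
orientation: [-3.137, 0.146, -0.002]
contact_force: [-1.2, -0.8, -0.8]
grip_width: 0.034
gripper_force: 0.0
```

```bash
python3 -c "
from h import *
import json
b=json.load(open('b.json'))
p=r.grab_frame('wrist'); save(p,'w1.png'); print(p['eye'],p['attitude'],r.get_obs()['tcp_pos'])
for n,X in dict(grip=grip(b[3]),pivot=[-122,-65,122],seat=[-100,0,100],c1=[-149,46.5,128],c2=[-149,-46.5,128],ax=[-100,-64,100]).items(): print(n,np.round(proj(p,W(b,X)),1))
plan([(W(b,grip(b[3]))+[0,0,.08],down(b[2]))])"
```

```text
[0.5244711  0.01295591 0.50013902] [-0.20756799  0.23306595 -1.65185421] [0.45484832 0.01658064 0.35648497]
grip [196.4 182.7]
pivot [190.1 104.9]
seat [134.2  84.9]
c1 [ 82.5 133.4]
c2 [171.9 132.8]
ax [193.9  84.3]
[0.029, -0.377, 0.398, 0.0, -0.0, 0.002]
```

View pics/w1.png

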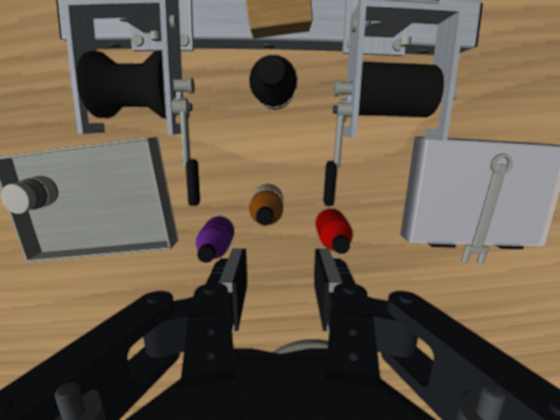

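The wrist view shows bracket_b's grip centred at about (192.5,182.5), predicted (196,183). The fit is good to about 3 mm. Going above the grip.

```bash
python3 -c "
from h import *
import json
b=json.load(open('b.json'))
p=r.grab_frame('wrist')
g=atz(p,(192.5,182.5),.176); print(g, atz(p,(131,86),.16), atz(p,(190,86),.16))
print([ (np.round(l['point'],1),round(l['conf'],2),atz(p,l['point'],.176).round(4)) for l in r.landmark_of(p,'lever_b')[:3]])
plan([((g+W(b,grip(b[3])))/2+[0,0,.03],down(b[2]))])"
```

```text
[0.47221511 0.11048608 0.176     ] [0.57894081 0.16360123 0.16      ] [0.57168148 0.10075603 0.16      ]
[(array([191.6, 185.2]), 0.64, array([0.4694, 0.112 , 0.176 ])), (array([325.8, 188.9]), 0.62, array([ 0.4511, -0.0322,  0.176 ]))]
[0.028, -0.391, 0.599, 0.0, 0.0, -0.002]
```

>>> apply_moves(rows=[[0.028,-0.391,0.2,0,0,0],[0.028,-0.391,0.2,0,0,0],[0.028,-0.391,0.6,0,0,0],[0.028,-0.391,0.6,0,0,0],[0.028,-0.391,0.6,0,0,0]])

```text
clock: 5.0
tcp_pos: [0.47, 0.1092, 0.2038]
orientation: [3.135, -0.163, -0.009]
contact_force: [-0.4, 0.3, 1.0]
grip_width: 0.0342
gripper_force: 0.0
```

```bash
python3 -c "
from h import *
import json
b=json.load(open('b.json'))
p=r.grab_frame('wrist'); save(p,'w2.png')
g=W(b,grip(b[3])); print(proj(p,g),r.get_obs()['tcp_pos'])
print([ (np.round(l['point'],1),round(l['conf'],2),atz(p,l['point'],.176).round(4)) for l in r.landmark_of(p,'lever_b')[:3]])
plan([([g[0],g[1]+.0005,.158],down(b[2]))])"
```

```text
[279.46600193 241.74072801] [0.47154156 0.11020345 0.20603561]
[(array([509.3, 243.7]), 0.81, array([ 0.4541, -0.0325,  0.176 ])), (array([276.3, 247.4]), 0.67, array([0.4676, 0.112 , 0.176 ]))]
[-0.004, 0.003, 0.197, -0.0, -0.001, -0.002]
```

View pics/w2.png

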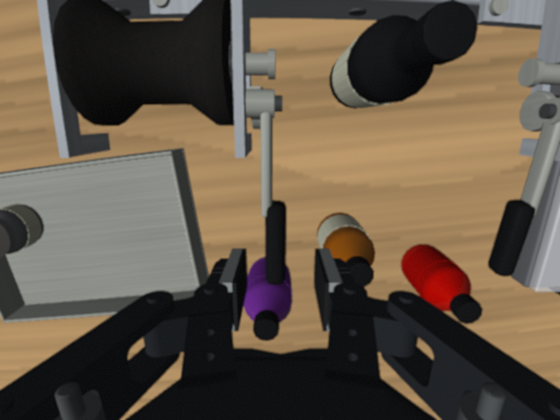

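Grip lies between the pads (pad centre col 281, grip col 275), so I shift about 1.5 mm and descend, then close.

>>> apply_moves(rows=[[-0.004,-0.005,0.1,0,0,0],[-0.004,-0.005,0.19,0,0,0],[-0.004,-0.005,0.19,0,0,0],[-0.004,-0.005,0.19,0,0,0]])

```text
clock: 5.6
tcp_pos: [0.4721, 0.1134, 0.1607]
orientation: [-3.137, 0.16, -0.005]
contact_force: [0.1, 0.7, 0.2]
grip_width: 0.0341
gripper_force: 0.0
```

>>> apply_moves(rows=[[0,0,0,0,0,0],[0,0,0,0,0,0],[0,0,0,0,0,0],[0,0,0,0,0,0]], claw=0, newtons=40)

```text
clock: 6.1
tcp_pos: [0.4715, 0.112, 0.16]
orientation: [3.136, -0.162, 0.003]
contact_force: [-1.0, -4.4, 6.6]
grip_width: 0.0116
gripper_force: 41.4
```

>>> apply_moves(rows=[[0.001,0,-0.054,0,0,0],[0.012,0,-0.109,0,0,0],[0.032,0,-0.161,0,0,0],[0.06,0,-0.209,0,0,0],[0.097,0,-0.251,0,0,0]])

```text
clock: 6.72
tcp_pos: [0.4924, 0.1097, 0.2207]
orientation: [3.135, -0.159, -0.01]
contact_force: [-4.7, -2.6, -16.0]
grip_width: 0.0111
gripper_force: 38.9
```

```bash
cat > arc.py <<'E'
from h import *
import json,sys
b=json.load(open('b.json')); o=r.get_obs(); print({k:np.round(o[k],3).tolist() for k in('tcp_pos','contact_force','gripper_force','grip_width')})
p0=W(b,[-122,-65,122]); p=np.array(o['tcp_pos'])+[0,0,.019]
c,s=np.cos(b[2]),np.sin(b[2]); d=p-p0; u=c*d[0]+s*d[1]; v=-s*d[0]+c*d[1]
print('radius',np.hypot(u,d[2]),'angle',np.degrees(np.arctan2(d[2],-u)),'off-plane',v)
plan([(W(b,grip(np.radians(a+10)))-[0,0,.019],down(b[2])) for a in map(float,sys.argv[1:])])
E
python3 arc.py 56 66 76 86 96 106
```

```text
{'tcp_pos': [0.492, 0.11, 0.221], 'contact_force': [-4.689, -2.562, -16.025], 'gripper_force': 38.859, 'grip_width': 0.011}
radius 0.08247193771379961 angle 44.37356985273399 off-plane 0.0020983519476355204
[0.057, 0.008, -0.035, 0.002, 0.004, -0.0]
[0.105, 0.009, -0.062, 0.002, 0.004, -0.0]
[0.158, 0.009, -0.081, 0.002, 0.004, -0.0]
[0.213, 0.009, -0.09, 0.002, 0.004, -0.0]
[0.269, 0.008, -0.089, 0.002, 0.004, -0.0]
[0.324, 0.008, -0.079, 0.002, 0.004, -0.0]
```

>>> apply_moves(rows=[[0.045,0,-0.035,0,0,0],[0.094,0,-0.062,0,0,0],[0.147,0,-0.08,0,0,0],[0.202,0,-0.089,0,0,0],[0.258,0,-0.088,0,0,0]])

```text
clock: 7.35
tcp_pos: [0.5554, 0.1026, 0.2435]
orientation: [3.133, -0.158, -0.014]
contact_force: [-16.2, -7.2, 1.4]
grip_width: 0.0113
gripper_force: 38.6
```

```bash
python3 arc.py 106 116 126 136 142
```

```text
{'tcp_pos': [0.555, 0.103, 0.244], 'contact_force': [-16.159, -7.186, 1.377], 'gripper_force': 38.564, 'grip_width': 0.011}
radius 0.08065707753329994 angle 93.18235286767795 off-plane 0.0014182718673900574
[0.07, 0.006, 0.014, 0.003, 0.006, -0.0]
[0.123, 0.005, 0.033, 0.003, 0.006, -0.0]
[0.171, 0.005, 0.062, 0.003, 0.006, -0.0]
[0.213, 0.005, 0.098, 0.003, 0.006, -0.0]
[0.235, 0.005, 0.123, 0.003, 0.006, -0.0]
```

>>> apply_moves(rows=[[0.055,0,0.011,0,0,0],[0.107,0,0.031,0,0,0],[0.155,0,0.059,0,0,0],[0.197,0,0.096,0,0,0],[0.212,0,0.112,0,0,0]])

```text
clock: 7.98
tcp_pos: [0.6122, 0.099, 0.2148]
orientation: [-3.137, 0.159, 0.001]
contact_force: [-0.4, -0.2, 0.4]
grip_width: 0.0
gripper_force: 0.0
```

```bash
python3 arc.py 139 142 145
```

```text
{'tcp_pos': [0.612, 0.099, 0.215], 'contact_force': [-0.449, -0.171, 0.369], 'gripper_force': 0.0, 'grip_width': 0.0}
radius 0.0803023159179861 angle 139.8402302444075 off-plane 0.0035446306754472324
[-0.004, 0.014, -0.003, -0.0, 0.0, -0.0]
[0.007, 0.014, 0.01, -0.0, 0.0, -0.0]
[0.017, 0.014, 0.024, -0.0, 0.0, -0.0]
```

The grip slipped out near the end, so I look.

```bash
python3 -c "
from h import *
import json
b=json.load(open('b.json'))
p=r.grab_frame('scene'); q=r.grab_frame('wrist')
A=cv2.resize(p['pixels'][130:310,230:410],(540,540),interpolation=cv2.INTER_CUBIC)
B=cv2.resize(q['pixels'],(0,0),fx=.5,fy=.5)
im=np.zeros((540,800,3),np.uint8); im[:,:540]=A; im[:210,540-20:800]=B[:,:280]
cv2.imwrite('pics/s3.png',im[:,:,::-1])
for a in (90,105,120,130,139):
  print(a,*[(x-[230,130])*3 for x in [proj(p,W(b,grip(np.radians(a+10))))]],proj(q,W(b,grip(np.radians(a+10)))))
for c in (p,q): print([(np.round(l['point'],1),round(l['conf'],2)) for l in r.landmark_of(c,'lever_b')[:3]])
"
```

```text
90 [247.00246971 170.1415946 ] [288.34666189 440.3464585 ]
105 [229.40612658 181.7644983 ] [288.61116699 399.37404158]
120 [212.41347343 198.4390306 ] [288.53597169 348.60778974]
130 [202.11383577 211.75840272] [288.30053655 314.16203444]
139 [193.92291904 224.80091272] [287.99077406 285.56643184]
[(array([313. , 187.3]), 0.47)]
[]
```

View pics/s3.png

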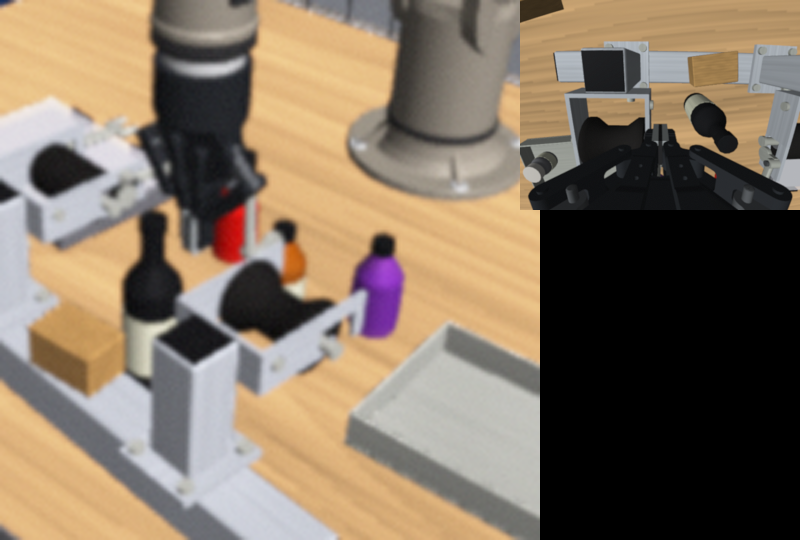

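The lever stands near upright (crop (247,170)–(250,245)). The shut fingers are now behind it. I'll go over it, then push it back from the front with the shut fingers.

>>> apply_moves(rows=[[0.03,0.007,-0.25,0,0,0],[0,0.007,-0.42,0,0,0],[-0.2,0.007,-0.42,0,0,0],[-0.42,0.007,-0.42,0,0,0],[-0.42,0.007,-0.42,0,0,0]], claw=0)

```text
clock: 8.8
tcp_pos: [0.5032, 0.1087, 0.3211]
orientation: [3.136, -0.154, 0.0]
contact_force: [0.7, -0.2, 0.6]
grip_width: -0.0003
gripper_force: 0.0
```

```bash
cat > pl.py <<'E'
from h import *
import json,sys
b=json.load(open('b.json'))
q=r.grab_frame('wrist'); save(q,'w4.png')
for a in (80,90,100,110): print(a,proj(q,W(b,grip(np.radians(a+10)))))
L=[(-32,70)]
for a in (90,100,110,120,130,139,142):
    t=np.radians(a); L.append((-70*np.cos(t)-7.5*np.sin(t)-11,70*np.sin(t)-7.5*np.cos(t)))
plan([(W(b,[-122+u,-64,122+z]),down(b[2])) for u,z in L])
E
python3 pl.py
```

```text
80 [283.88077049 177.92418357]
90 [284.01828897 157.36022749]
100 [284.11345822 135.67781167]
110 [284.1582361  114.31571693]
[0.054, 0.003, 0.278, 0.001, -0.001, 0.001]
[0.108, 0.003, 0.278, 0.001, -0.001, 0.001]
[0.157, 0.004, 0.277, 0.001, -0.001, 0.001]
[0.205, 0.004, 0.285, 0.001, -0.001, 0.001]
[0.252, 0.004, 0.301, 0.001, -0.001, 0.001]
[0.295, 0.004, 0.324, 0.001, -0.001, 0.001]
[0.329, 0.004, 0.352, 0.001, -0.001, 0.001]
[0.34, 0.004, 0.362, 0.001, -0.001, 0.001]
```

View pics/w4.png

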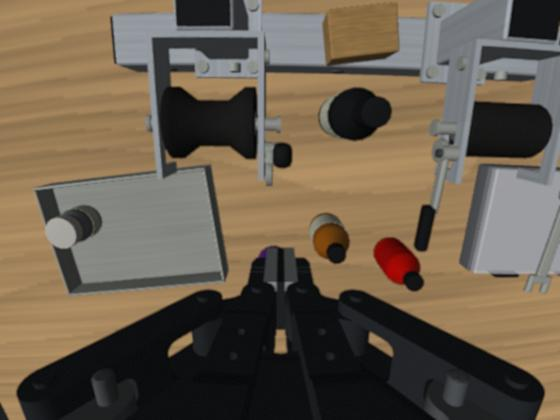

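Lever upright (grip at px (283,155), about 91°), fingers in its plane in front. Now pushing.

>>> apply_moves(rows=[[0.04,0.004,0.2,0,0,0],[0.05,0.004,0.278,0,0,0],[0.08,0.004,0.278,0,0,0],[0.11,0.004,0.278,0,0,0],[0.157,0.004,0.278,0,0,0]])

```text
clock: 9.48
tcp_pos: [0.5447, 0.1032, 0.2518]
orientation: [3.137, -0.158, -0.006]
contact_force: [-9.5, -0.6, 1.6]
grip_width: 0.0001
gripper_force: 4.9
```

>>> apply_moves(rows=[[0.048,0,0.008,0,0,0],[0.095,0,0.024,0,0,0],[0.138,0,0.047,0,0,0],[0.172,0,0.075,0,0,0],[0.183,0,0.085,0,0,0]])

```text
clock: 10.1
tcp_pos: [0.5884, 0.0984, 0.2319]
orientation: [3.135, -0.159, -0.012]
contact_force: [-27.8, -3.6, 31.9]
grip_width: 0.0001
gripper_force: 20.7
```

>>> apply_moves(rows=[[0.005,0,0.005,0,0,0],[0.005,0,0.005,0,0,0]])

```text
clock: 10.35
tcp_pos: [0.5884, 0.0985, 0.232]
orientation: [3.134, -0.158, -0.013]
contact_force: [-27.5, -3.9, 28.2]
grip_width: -0.0002
gripper_force: 19.2
```

```bash
python3 pl.py; python3 -c "
from h import *
p=r.grab_frame('scene')
q=cv2.imread('pics/w4.png')
im=np.zeros((420,800,3),np.uint8); im[:,:400]=cv2.resize(p['pixels'][130:270,250:383],(400,420),interpolation=cv2.INTER_CUBIC)[:,:,::-1]; im[:,400:]=q[:,80:480]
cv2.imwrite('pics/s5.png',im)"
```

```text
80 [281.82515651 388.05110356]
90 [281.88646779 367.26314321]
100 [281.91343386 340.84027863]
110 [281.90054782 310.54130234]
[-0.28, -0.001, -0.078, 0.002, 0.005, -0.0]
[-0.226, -0.001, -0.078, 0.002, 0.005, -0.0]
[-0.177, -0.001, -0.08, 0.002, 0.005, -0.0]
[-0.128, -0.001, -0.072, 0.002, 0.005, -0.0]
[-0.081, -0.002, -0.057, 0.002, 0.005, -0.0]
[-0.038, -0.002, -0.033, 0.002, 0.005, -0.0]
[-0.003, -0.002, -0.006, 0.002, 0.005, -0.0]
[0.007, -0.002, 0.004, 0.002, 0.005, -0.0]
```

View pics/s5.png

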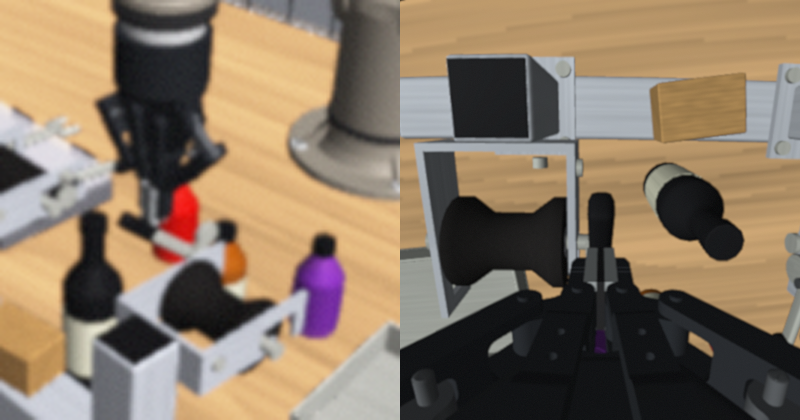

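Lever is at its stop: the contact point matches 139° and force rises with no motion. Retreating, turning the tool 90°.

>>> apply_moves(rows=[[-0.02,0,-0.15,0,0,0],[-0.04,-0.1,-0.35,0,0,-0.1],[-0.04,-0.26,-0.35,0,0,-0.3],[-0.04,-0.26,-0.35,0,0,-0.5],[-0.04,-0.26,-0.35,0,0,-0.6]], claw=0.85)

```text
clock: 11.08
tcp_pos: [0.5905, 0.1647, 0.3178]
orientation: [-2.989, -0.966, -0.005]
contact_force: [-0.6, -0.1, 0.7]
grip_width: 0.0724
gripper_force: 0.0
```

```bash
python3 -c "
from h import *
import json
b=json.load(open('b.json'))
print(r.get_obs()['joints'].round(2))
plan([(W(b,[-115,0,250]),down(b[2]+np.pi/2))])"
```

```text
[ 0.11  0.38 -0.64  1.57  0.23  1.27 -1.52]
[-0.083, -0.065, 0.031, 0.001, -0.001, -0.538]
```

>>> apply_moves(rows=[[-0.083,-0.065,0.03,0,0,-0.12],[-0.083,-0.065,0.03,0,0,-0.24],[-0.083,-0.065,0.03,0,0,-0.36],[-0.083,-0.065,0.03,0,0,-0.48],[-0.083,-0.065,0.03,0,0,-0.538]])

```text
clock: 11.7
tcp_pos: [0.5644, 0.1651, 0.3102]
orientation: [2.333, 2.102, 0.004]
contact_force: [0.4, 0.3, -0.6]
grip_width: 0.0728
gripper_force: 0.0
```

```bash
python3 -c "
from h import *
import json
b=json.load(open('b.json'))
print(r.get_obs()['joints'].round(2),r.get_obs()['tcp_pos'])
p=r.grab_frame('wrist'); save(p,'w6.png')
for n,X in dict(seat=[-100,0,100],a1=[-100,64,100],a2=[-100,-64,100],c1=[-149,46.5,128],c2=[-149,-46.5,128]).items(): print(n,proj(p,W(b,X)).round(1))
for t in('v_roller','seat_b'): print(t,[(np.round(l['point'],1),round(l['conf'],2),atz(p,l['point'],.16).round(4)) for l in r.landmark_of(p,t)[:3]])
"
```

```text
[ 0.23  0.37 -0.81  1.63  0.28  1.25 -0.74] [0.56442632 0.16505882 0.31015792]
seat [294.6 195.9]
a1 [295.1 129.1]
a2 [294.  255.7]
c1 [239.5 150.9]
c2 [243.4 251.2]
v_roller [(array([295.2, 196.1]), 0.81, array([0.5798, 0.1639, 0.16  ])), (array([369. , 177.4]), 0.36, array([0.6531, 0.1751, 0.16  ])), (array([270.4, 264.5]), 0.21, array([0.5472, 0.0931, 0.16  ]))]
seat_b []
```

View pics/w6.png

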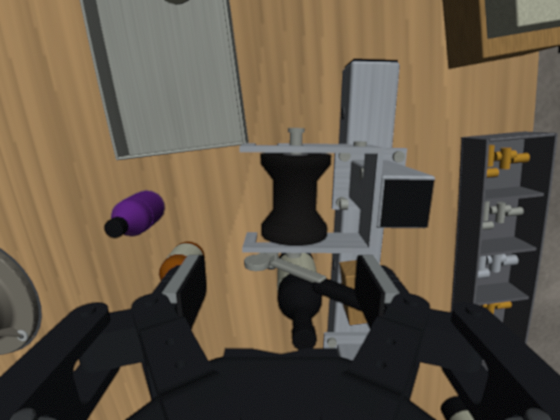

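The wrist view puts the roller at (295,196) → (0.5798, 0.1639), matching the fit within 1 mm. The lever leans back past upright. Descending onto the waist.

```bash
python3 -c "
from h import *
import json
b=json.load(open('b.json'))
Q=down(b[2]+np.pi/2)
plan([([.5797,.164,z],Q) for z in(.24,.19,.142)])"
```

```text
[0.002, 0.062, 0.279, 0.001, -0.001, -0.006]
[0.002, 0.062, 0.479, 0.001, -0.001, -0.006]
[0.002, 0.062, 0.671, 0.001, -0.001, -0.006]
```

>>> apply_moves(rows=[[0.002,0.062,0.15,0,0,-0.005],[0.002,0.062,0.28,0,0,-0.005],[0.002,0.062,0.38,0,0,-0.005],[0.002,0.062,0.48,0,0,-0.005],[0.002,0.062,0.48,0,0,-0.005]])

```text
clock: 12.48
tcp_pos: [0.5779, 0.1633, 0.1873]
orientation: [-2.33, -2.106, 0.004]
contact_force: [0.3, -0.1, 0.8]
grip_width: 0.0728
gripper_force: 0.0
```

>>> apply_moves(rows=[[0,0,0.07,0,0,0],[0,0,0.14,0,0,0],[0,0,0.192,0,0,0],[0,0,0.192,0,0,0]])

```text
clock: 12.98
tcp_pos: [0.5777, 0.1635, 0.1392]
orientation: [-2.328, -2.108, 0.003]
contact_force: [0.1, -0.0, -0.5]
grip_width: 0.0727
gripper_force: 0.0
```

>>> apply_moves(rows=[[0,0,0,0,0,0],[0,0,0,0,0,0],[0,0,0,0,0,0],[0,0,0,0,0,0],[0,0,0,0,0,0]], claw=0, newtons=50)

```text
clock: 13.6
tcp_pos: [0.5788, 0.1642, 0.1413]
orientation: [2.329, 2.108, 0.001]
contact_force: [-2.0, 0.1, 5.5]
grip_width: 0.0426
gripper_force: 50.6
```

```bash
python3 -c "
from h import *
o=r.get_obs(); print({k:np.round(v,3) for k,v in o.items()})"
```

```text
{'clock': np.float64(13.6), 'joints': array([ 0.161,  0.56 , -0.731,  1.782,  0.445,  0.97 , -0.851]), 'qvel': array([ 0.001,  0.   , -0.   , -0.001, -0.001,  0.001, -0.   ]), 'tau': array([ 1.0700e-01, -5.1015e+01, -8.8310e+00, -2.2328e+01,  2.6600e-01,
       -3.9500e-01,  3.2000e-02]), 'tcp_pos': array([0.579, 0.164, 0.141]), 'orientation': array([2.329e+00, 2.108e+00, 1.000e-03]), 'contact_force': array([-1.998,  0.131,  5.498]), 'moment': array([ 0.01 ,  0.269, -0.045]), 'gripper_force': np.float64(50.567), 'grip_width': np.float64(0.043)}
```

>>> apply_moves(rows=[[0,0,-0.008,0,0,0],[0,0,-0.016,0,0,0],[0,0,-0.024,0,0,0],[0,0,-0.024,0,0,0]])

```text
clock: 14.1
tcp_pos: [0.5785, 0.1638, 0.1465]
orientation: [2.329, 2.108, -0.0]
contact_force: [0.7, -0.8, -3.4]
grip_width: 0.0428
gripper_force: 51.0
```

>>> apply_moves(rows=[[0,-0.03,0,0,0,0],[0,-0.06,0,0,0,0],[0,-0.09,0,0,0,0],[0,-0.112,0,0,0,0],[0,-0.112,0,0,0,0]])

```text
clock: 14.72
tcp_pos: [0.5502, 0.1668, 0.1467]
orientation: [2.328, 2.109, -0.0]
contact_force: [0.3, -0.1, -3.5]
grip_width: 0.0424
gripper_force: 51.1
```

```bash
cat > q.py <<'E'
from h import *
import json
b=json.load(open('b.json')); o=r.get_obs(); p=np.array(o['tcp_pos']); c,s=np.cos(b[2]),np.sin(b[2]); d=p-[b[0],b[1],.06]
print(np.round(o['contact_force'],1),np.round(o['moment'],2),o['grip_width'].round(4),'bracket frame',np.round([c*d[0]+s*d[1],-s*d[0]+c*d[1],d[2]],4))
E
python3 q.py
```

```text
Traceback (most recent call last):
  File "q.py", line 4, in <module>
    print(np.round(o['contact_force'],1),np.round(o['moment'],2),o['grip_width'].round(4),'bracket frame',np.round([c*d[0]+s*d[1],-s*d[0]+c*d[1],d[2]],4))
                                                                 ^^^^^^^^^^^^^^^^^^^^^
AttributeError: 'float' object has no attribute 'round'
```

>>> apply_moves(rows=[[0,0,0.025,0,0,0],[0,0,0.05,0,0,0],[0,0,0.07,0,0,0],[0,0,0.08,0,0,0],[0,0,0.08,0,0,0]])

```text
clock: 15.35
tcp_pos: [0.5505, 0.1667, 0.1263]
orientation: [-2.329, -2.108, 0.001]
contact_force: [-0.2, -0.8, -3.7]
grip_width: 0.0431
gripper_force: 51.1
```

>>> apply_moves(rows=[[0,0,0.015,0,0,0],[0,0,0.03,0,0,0],[0,0,0.04,0,0,0],[0,0,0.04,0,0,0]])

```text
clock: 15.85
tcp_pos: [0.5504, 0.1666, 0.1163]
orientation: [-2.329, -2.108, 0.001]
contact_force: [-0.3, -0.2, -3.4]
grip_width: 0.043
gripper_force: 51.1
```

>>> apply_moves(rows=[[0,0,0.006,0,0,0],[0,-0.04,0.006,0,0,0],[0,-0.08,0.006,0,0,0],[0,-0.12,0.006,0,0,0],[0,-0.12,0.006,0,0,0]])

```text
clock: 16.48
tcp_pos: [0.5197, 0.1698, 0.1152]
orientation: [2.328, 2.11, -0.001]
contact_force: [1.2, -0.9, -3.0]
grip_width: 0.0427
gripper_force: 51.2
```

>>> apply_moves(rows=[[0,-0.06,0,0,0,0],[0,-0.14,0,0,0,0],[0,-0.14,0,0,0,0],[0,-0.14,-0.1,0,0,0],[0,-0.14,-0.2,0,0,0]])

```text
clock: 17.1
tcp_pos: [0.4861, 0.173, 0.1656]
orientation: [-2.329, -2.108, 0.0]
contact_force: [0.5, -0.4, -3.4]
grip_width: 0.0429
gripper_force: 51.5
```

```bash
python3 -c "
from h import *
p=r.grab_frame('top')
print(r.get_obs()['tcp_pos'],r.get_obs()['joints'].round(2))
for t in('tray','grease_jar'):
    o=r.outline_of(p,t)[0]; q=cv2.minAreaRect(cv2.findNonZero(o['pixels'].astype(np.uint8)))
    print(t,o['conf'],[np.round(atz(p,c,.04 if t=='tray' else .05)[:2],3).tolist() for c in cv2.boxPoints(q)], [np.round(l['point'],1).tolist() for l in r.landmark_of(p,t)[:1]],atz(p,r.landmark_of(p,t)[0]['point'],0))
"
```

```text
[0.48783844 0.17420093 0.16882062] [ 0.19  0.4  -0.81  1.95  0.36  0.93 -0.89]
tray 0.59 [[0.521, 0.487], [0.526, 0.21], [0.344, 0.203], [0.341, 0.474]] [[167.4, 254.9]] [0.43406944 0.34386463 0.        ]
grease_jar 0.59 [[0.481, 0.452], [0.481, 0.393], [0.43, 0.391], [0.43, 0.45]] [[140.3, 245.6]] [0.46220896 0.4236839  0.        ]
```

```bash
python3 -c "
from h import *
Q=down(-.1005+np.pi/2)
plan([([.433,.302,z],Q) for z in(.16,.06,.03,.0195)])"
```

```text
[0.494, -0.26, 0.016, -0.001, 0.001, 0.001]
[0.494, -0.259, 0.416, -0.001, 0.001, 0.001]
[0.495, -0.259, 0.536, -0.001, 0.001, 0.001]
[0.495, -0.259, 0.578, -0.001, 0.001, 0.001]
```

>>> apply_moves(rows=[[0.12,-0.06,0,0,0,0],[0.25,-0.13,0,0,0,0],[0.38,-0.2,0,0,0,0],[0.48,-0.25,0,0,0,0],[0.495,-0.26,0,0,0,0]])

```text
clock: 18.08
tcp_pos: [0.4319, 0.3047, 0.1644]
orientation: [-2.324, -2.112, 0.001]
contact_force: [0.2, 0.7, -3.0]
grip_width: 0.0428
gripper_force: 51.8
```

>>> apply_moves(rows=[[0,0,0.08,0,0,0],[0,0,0.2,0,0,0],[0,0,0.32,0,0,0],[0,0,0.41,0,0,0],[0,0,0.45,0,0,0]])

```text
clock: 18.7
tcp_pos: [0.433, 0.3002, 0.0498]
orientation: [2.331, 2.106, -0.007]
contact_force: [-0.3, 0.0, -2.8]
grip_width: 0.0424
gripper_force: 51.8
```

```bash
python3 -c "
from h import *
Q=down(-.1005+np.pi/2)
p=r.grab_frame('top')
for t in('v_roller','grease_jar','tray'): print(t,[(l['rect'],round(l['conf'],2)) for l in r.search_frame(p,t)[:2]])
plan([([.433,.302,z],Q) for z in(.03,.022,.0195,.018)]); print(r.get_obs()['tcp_pos'])"
```

```text
v_roller []
grease_jar [([240.9, 171.8, 11.6, 35.7], 0.44), ([269.9, 189.8, 19.3, 25.1], 0.24)]
tray [([117.1, 222.7, 95.8, 63.6], 0.78), ([199.4, 146.4, 50.4, 69.5], 0.69)]
[-0.002, -0.003, 0.091, 0.0, -0.0, 0.0]
[-0.002, -0.003, 0.123, 0.0, -0.0, 0.0]
[-0.002, -0.003, 0.133, 0.0, -0.0, 0.0]
[-0.002, -0.003, 0.139, 0.0, -0.0, 0.0]
[0.43386948 0.302522   0.05267475]
```

>>> apply_moves(rows=[[0,0,0.04,0,0,0],[0,0,0.08,0,0,0],[0,0,0.105,0,0,0],[0,0,0.115,0,0,0],[0,0,0.12,0,0,0]])

```text
clock: 19.52
tcp_pos: [0.4335, 0.3028, 0.0224]
orientation: [-2.329, -2.109, -0.0]
contact_force: [-0.7, 0.3, -3.2]
grip_width: 0.0425
gripper_force: 51.8
```

>>> apply_moves(rows=[[0,0,0.004,0,0,0],[0,0,0.008,0,0,0],[0,0,0.011,0,0,0],[0,0,0.011,0,0,0],[0,0,0.011,0,0,0]])

```text
clock: 20.15
tcp_pos: [0.4336, 0.3027, 0.0199]
orientation: [2.329, 2.108, 0.0]
contact_force: [0.0, -0.4, -2.8]
grip_width: 0.0426
gripper_force: 51.8
```

>>> apply_moves(rows=[[0,0,0.003,0,0,0],[0,0,0.005,0,0,0],[0,0,0.005,0,0,0],[0,0,0.005,0,0,0]])

```text
clock: 20.65
tcp_pos: [0.4336, 0.3028, 0.0196]
orientation: [2.328, 2.108, 0.0]
contact_force: [-2.4, -3.4, 9.7]
grip_width: 0.0425
gripper_force: 53.1
```

Roller rests on the floor (+10 N). Ease off and release.

>>> apply_moves(rows=[[0,0,-0.002,0,0,0],[0,0,-0.002,0,0,0],[0,0,-0.002,0,0,0]])

```text
clock: 21.02
tcp_pos: [0.4337, 0.3028, 0.0196]
orientation: [2.329, 2.108, 0.0]
contact_force: [-1.8, -2.7, 6.2]
grip_width: 0.0424
gripper_force: 52.5
```

>>> apply_moves(rows=[[0,0,0,0,0,0],[0,0,0,0,0,0],[0,0,0,0,0,0],[0,0,0,0,0,0],[0,0,0,0,0,0]], claw=0.85)

```text
clock: 21.65
tcp_pos: [0.4335, 0.3027, 0.019]
orientation: [-2.329, -2.108, 0.0]
contact_force: [-0.2, -0.5, -0.3]
grip_width: 0.0731
gripper_force: 0.0
```

>>> apply_moves(rows=[[0,0,-0.08,0,0,0],[0,0,-0.2,0,0,0],[0,0,-0.4,0,0,0],[0,0,-0.6,0,0,0],[0,0,-0.8,0,0,0]])

```text
clock: 22.28
tcp_pos: [0.4331, 0.3028, 0.222]
orientation: [2.328, 2.109, 0.001]
contact_force: [0.7, -0.4, -0.5]
grip_width: 0.0724
gripper_force: 0.0
```

>>> apply_moves(rows=[[-0.2,-0.2,-0.2,0,0,0],[-0.5,-0.2,-0.3,0,0,0],[-0.8,0,-0.3,0,0,0],[-0.8,0,-0.3,0,0,0]])

```text
clock: 22.78
tcp_pos: [0.4135, 0.1021, 0.296]
orientation: [2.326, 2.107, 0.002]
contact_force: [0.6, 1.0, 0.8]
grip_width: 0.0727
gripper_force: 0.0
```

```bash
python3 -c "
from h import *
import json
b=json.load(open('b.json'))
T=r.grab_frame('top'); S=r.grab_frame('scene'); Wr=r.grab_frame('wrist')
print(r.get_obs()['tcp_pos'])
for n,p in(('top',T),('scene',S),('wrist',Wr)):
  for t,z in(('v_roller',.038),('plain_roller',.16),('grease_jar',0),('lever_b',.23),('tall_bottle',0),('short_bottle',0),('lamp_carton',.06)):
    print(n,t,[(np.round(l['point'],1).tolist(),round(l['conf'],2),atz(p,l['point'],z)[:2].round(3).tolist()) for l in r.landmark_of(p,t)[:3]])
for p in(T,S): print('lever at 139 expected',proj(p,W(b,grip(np.radians(149)))))
"
```

```text
[0.41411351 0.10140149 0.29517597]
top v_roller []
top plain_roller [([323.0, 204.4], 0.68, [0.551, -0.101])]
top grease_jar [([141.4, 246.6], 0.62, [0.459, 0.42])]
top lever_b [([248.3, 181.2], 0.64, [0.6, 0.097]), ([300.5, 237.4], 0.45, [0.453, -0.035])]
top tall_bottle [([277.3, 207.6], 0.77, [0.573, 0.02])]
top short_bottle [([304.3, 282.1], 0.69, [0.351, -0.057]), ([267.6, 260.3], 0.39, [0.415, 0.05])]
top lamp_carton [([283.4, 178.0], 0.75, [0.65, 0.002]), ([326.3, 205.7], 0.2, [0.567, -0.121])]
scene v_roller [([389.8, 263.7], 0.94, [0.429, 0.296])]
scene plain_roller [([256.1, 190.5], 0.7, [0.545, -0.105])]
scene grease_jar [([426.5, 299.6], 0.7, [0.447, 0.426])]
scene lever_b [([255.0, 252.2], 0.72, [0.797, 0.143]), ([297.7, 204.7], 0.67, [0.6, 0.096]), ([292.1, 182.3], 0.6, [0.528, 0.017])]
scene tall_bottle [([278.9, 256.6], 0.83, [0.582, 0.019])]
scene short_bottle [([352.7, 238.4], 0.87, [0.363, 0.134]), ([305.7, 214.8], 0.69, [0.364, -0.055]), ([324.3, 234.6], 0.59, [0.408, 0.056])]
scene lamp_carton [([255.9, 252.6], 0.94, [0.662, 0.006]), ([298.0, 206.9], 0.67, [0.414, -0.05])]
wrist v_roller [([281.6, 2.0], 0.61, [0.44, 0.304])]
wrist plain_roller [([415.9, 362.6], 0.85, [0.549, -0.109]), ([456.6, 105.8], 0.47, [0.58, 0.167])]
wrist grease_jar []
wrist lever_b [([547.5, 196.9], 0.8, [0.613, 0.097]), ([328.9, 322.7], 0.68, [0.445, 0.01])]
wrist tall_bottle [([392.3, 212.9], 0.91, [0.578, 0.019])]
wrist short_bottle [([250.6, 268.3], 0.9, [0.353, -0.048]), ([276.6, 209.2], 0.73, [0.405, 0.044]), ([235.1, 152.1], 0.67, [0.356, 0.134])]
wrist lamp_carton [([470.7, 229.9], 0.96, [0.663, 0.004])]
lever at 139 expected [248.80153061 176.64721937]
lever at 139 expected [294.64097301 204.93363757]
```

```bash
python3 -c "
from h import *
print(r.hand_in())"
```

```text
the job is handed in; nothing more can be done
None
```

The V roller is out of bracket_b and lying on the tray floor beside the grease jar. Its lever is back at the stop, and the straight roller and the other things I re-checked (bottles, jar, carton) show no shift beyond camera error. I did not re-check the parts case, the wrench or bracket_a's lever, and the arm never went to them. The job is handed in at about 24 s, with no verdict returned.

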